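# Pack two pastry rings under a cantilever tray

## Task

Swing the kit box's cantilever tray up and over to the left by its finger tab, put the middle-sized and the smallest pastry ring into the compartment underneath next to the timer that is already there, then bring the tray back over the box and lower it gently until it sits fully home. The timer stays in the compartment, the peeler stays in the tray, and leave the biggest ring and the lemon where they are.

Things in the scene. Friction and masses are not known exactly. Their poses are not given: they have to be found in the camera images.
- kit: Grey open box fixed to the worktop, 150 (x) x 260 (y) x 60 mm high, standing across the worktop. Origin: centre of its underside; x points from its front (the tab side, to the right along the worktop) to its back (left), y to the worktop's front edge, z up. Walls 5 mm, inner floor 5 mm up: a compartment of 140 x 250 x 55 mm. Nothing in it may stand higher than 57 mm when the tray comes down.
- tray_floor (a point): Centre of the inner floor of the aluminium cantilever tray that covers the box: 146 (x) x 258 (y) mm, walls 4 mm; closed, its underside is 62, inner floor 66 and rim 98 mm above the worktop. At kit x = 0, y = 0 when closed. Arms outside both ends (out to y = +-138 mm) keep it level, its axes parallel to the kit's, all through the swing.
- tray_lift (a joint): Arm angle q, rad: 0 tray down, 1.83 fully open (stop). Arms 120 mm long, at q=0 pointing forward and 35 deg up. The tray shifts back (kit +x) 120*(cos35-cos(35+q)) mm and up 120*(sin(35+q)-sin35) mm (q in deg here): at the stop 190 back, 8 up. Stiff damped hinge, 10-20 N at the tab: it stays put where left, and sinks slowly by itself only in the last 0.1 rad to either end.
- tray_tab (a point): Middle of the top edge of the tray's finger tab: an upright plate on the middle of the tray's front wall, 100 mm wide (y), 6 mm thick (x), top 125 mm above the worktop when closed, 27 mm above the tray's rim. At kit x = -70 mm, y = 0 when closed. It can be pushed back from in front, drawn forward from inside the tray, or pressed from the top.
- mid_ring: Middle-sized steel pastry ring, open tube standing on the worktop, 62 mm outside, 40 mm high, 0.06 kg, wall up to 10 mm thick. Origin: centre of its underside. To be packed. It and the smallest ring stand on the worktop before the kit's front, either one nearer the robot.
- small_ring: Smallest steel pastry ring, 49 mm outside, 40 mm high, 0.06 kg, wall up to 9 mm. Origin: centre of its underside. To be packed.
- big_ring: Biggest steel pastry ring, 76 mm outside, 40 mm high, standing to the right of the other two. Origin: centre of its underside. Leave alone.
- timer: Round kitchen timer, 64 mm diameter, 49 mm high, standing loose on the compartment's floor under the tray, at kit y = -90 to -10 mm. A wall shelf, 0.42 m above the worktop, begins about 170 mm from the kit's centre in its -y direction: keep the wrist clear of it. Origin: centre of its underside. Stays in the compartment (may be nudged).
- peeler: Black peeler, 170 x 25 x 18 mm, its own x along its length, lying loose along the rear half of the tray. Origin: centre of its underside. Stays in the tray.
- lemon: Lemon, 71 x 53 x 51 mm, lying just behind the rings, towards the wall. Origin: centre of its underside. Leave alone.

How it is judged:
By the outcome, as a careful person would: the job done as asked, in the order asked, and still so for the second after the job is handed in, with the robot touching nothing.
It also fails if it takes over 72 s, if anything falls off the work surface, if the arm or the gripper's body presses on something with over 40 N, if the wrist force passes 120 N, or if a joint passes its speed limit or range.

## Robot

A 6-joint arm with a two-finger parallel gripper is mounted at the origin on a cart in front of the work surface, level with it; the furniture and walls round the work are solid. World frame = base frame: x ahead of the robot, y to its left, z up, the work surface at z = 0. Lengths are in m, angles in rad, forces in N, time in s.
With the tool pointing down it reaches from about 0.35 to 0.85 m from the base axis. Payload 8.1 kg.
Tool frame: the origin (TCP) lies on the centre line of the jaws, within the pads' length; the fingertips stand 22 mm ahead of it and the grasp point (between the pads) lies 3 mm ahead of it; z points along the fingers, y is the line along which they close (so a half turn about z gives the same grasp; the last joint's range is limited). The gripper opens to 93 mm and grips with 3 to 60 N. Pads are 15 mm wide; open, the fingers measure 128 mm over their backs; the gripper's body (75 mm by 188 mm) begins 65 mm behind the grasp point.
Start: joints at [1.142, 0.13, 1.488, -0, 1.523, -0.085], TCP at [0.202, 0.565, 0.241] pointing down, gripper open.
Joint ranges: [-2.96, 2.96], [-0.89, 2.26], [0.02, 2.5], [-1.34, 4.48], [0, 2.73], [-2.66, 2.66]. Speed limits (rad/s): [2.39, 2.39, 2.79, 3.14, 3.14, 3.14].

## Interface

Orientations are given as a rotation vector (axis times angle).
In Python, from plant import robot, eyes, readout gives the robot as it stands (robot), with the cameras (eyes) and the readings (readout).
- The arm moves only by the shell command python3 inch.py 'ROWS' [FORCE]. ROWS is a JSON list of rows, 1 to 20 of them, each of 5 numbers: the finger opening in m, then dx, dy, dz in shares of the most that a row can go, 1 being 50 mm, then a turn about the tool's z in fractions of the full range, 1 being pi rad; each row shifts and turns the commanded pose from where the row before left it, along the tool's axes as they then stand; what a row does not reach is not made up. A row lasts 1/10 s, in which the tool goes at most 0.05 m and 0.15 rad, less where a joint would pass 70% of its speed; a pose out of reach is approached as far as the arm can. The fingers move at their own pace and stop on an object; FORCE is the grip in N (left out, the last holds). Time passes only in rows, so rows that do not move let the fingers close. It prints the time, the measured TCP pose, the force, the opening and the grip force at its end. A shift or turn number past 1, either way, is cut back to 1. Input that does not fit is refused with a message, and nothing moves.
- readout.read_state(): the state, without advancing time (a new reading comes with each control period).
- eyes.read_camera(name): name is "side" or "top"; returns a dict with "image" (420x560x3 uint8, red, green, blue), "fx", "fy", "cx", "cy" (pixels), "dist" ([k1, k2, p1, p2, k3] as OpenCV has them; the pictures are not rectified), "R" (3x3) and "t" (3): a world point X has camera coordinates R X + t. Camera axes: x right, y down, z forward; pixel columns grow to the right and rows downward; lengths in m; the calibration is good to about 2 mm. A picture is of the moment at which its call begins. There is no depth.
- robot.close_job(): hands the job in; it is judged then, once.
The state is a dict: "t": time; "q": joint angles; "dq": joint speeds; "joint_torque": joint torques, N m; "tool_pos": TCP position; "orientation": TCP orientation; "force": force on the tool from outside, world axes, zero at the start; "wrist_torque": the same for the moment, N m; "opening": finger opening in m; "gripper_force": force on a finger pad.
Only numpy, scipy, OpenCV 4.12 (cv2) and the standard library are available. Lean on these libraries where they do the work, as an engineer would, in place of code of your own. Each camera call takes 0.05 s, during which the arm holds its last target. There are 200 camera calls.

## Working session

There is one attempt and no reset: what is moved stays moved. The work goes in short steps, Python scripts to look and compute and a shell command to move; the robot and the scene stay as the last step left them, time stands still between calls to the robot, and variables do not carry over. Pictures are saved under pics/ and viewed, at most 10 in all, crops included, and the job is handed in when it is done.

```bash
ls; mkdir -p pics; cat > h.py <<'E'
import numpy as np, cv2
from plant import robot, eyes, readout
from scipy.spatial.transform import Rotation as Ro
def cam(n,save=None):
    c=eyes.read_camera(n); c['K']=np.array([[c['fx'],0,c['cx']],[0,c['fy'],c['cy']],[0,0,1.]])
    c['R']=np.array(c['R']);c['t']=np.array(c['t']);c['d']=np.array(c['dist'],float)
    if save: cv2.imwrite('pics/'+save,c['image'][:,:,::-1])
    return c
def ray(c,uv):
    p=cv2.undistortPoints(np.array([[uv]],float),c['K'],c['d'])[0,0]
    return -c['R'].T@c['t'], c['R'].T@np.array([p[0],p[1],1])
def onz(c,uv,z):
    o,d=ray(c,uv); return o+d*(z-o[2])/d[2]
def tri(c1,u1,c2,u2):
    o1,d1=ray(c1,u1);o2,d2=ray(c2,u2)
    s=np.linalg.lstsq(np.c_[d1,-d2],o2-o1,rcond=None)[0]
    a,b=o1+s[0]*d1,o2+s[1]*d2
    return (a+b)/2,np.linalg.norm(a-b)
def proj(c,X):
    return cv2.projectPoints(np.array([X],float).reshape(-1,1,3),cv2.Rodrigues(c['R'])[0],c['t'],c['K'],c['d'])[0][:,0]
E
python3 - <<'E'
from h import *
for n in('side','top'):
    c=cam(n,n+'0.png'); print(n,-c['R'].T@c['t'],c['R'].round(3).tolist(),c['fx'])
s=readout.read_state();print(s)
print(Ro.from_rotvec(s['orientation']).as_matrix().round(3))
E
```

```text
inch.py
pics
plant.py
side [ 0.1520541  -0.92993574  0.49826796] [[0.943, -0.332, 0.01], [-0.151, -0.453, -0.879], [0.296, 0.828, -0.477]] 434.3108778485746
top [ 0.36039742 -0.22070375  0.95131733] [[-0.003, -1.0, 0.006], [-0.996, 0.002, -0.092], [0.092, -0.006, -0.996]] 424.7124452140147
{'t': 0.1, 'q': array([ 1.14161741e+00,  1.31087123e-01,  1.48916405e+00,  3.60224073e-06,
        1.52300045e+00, -8.54054722e-02]), 'dq': array([-0.00125798, -0.00200547, -0.00227952,  0.0003016 , -0.00108187,
        0.00099715]), 'joint_torque': array([ 1.10253775e-03, -5.61333847e+01, -4.93098807e+01,  7.70556531e-02,
        2.89990852e-02, -7.47786839e-05]), 'tool_pos': array([0.20200763, 0.56446682, 0.23969491]), 'orientation': array([-5.37270244e-01, -3.09487716e+00,  2.51833898e-03]), 'force': array([ 0.25664238,  0.70465477, -0.52695239]), 'wrist_torque': array([ 0.00087964, -0.02315271,  0.00083852]), 'gripper_force': 0.0, 'opening': 0.09295608320628329}
[[-0.941  0.337 -0.001]
 [ 0.337  0.941 -0.002]
 [ 0.    -0.002 -1.   ]]
```

View pics/side0.png

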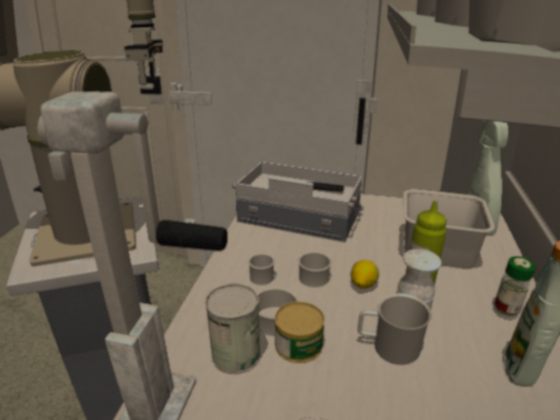

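View pics/top0.png

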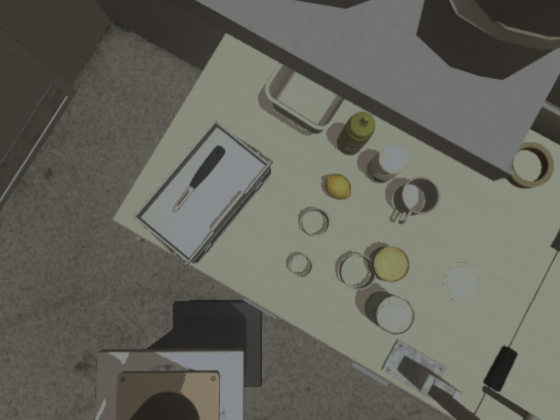

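Side: small ring about (261,269), mid ring (315,269), lemon (365,272), tray around (300,195). Top: small ring (299,264), mid ring (314,222), big ring (355,270), and tray corners about (219,127), (270,163), (190,260), (140,210).

```bash
python3 - <<'E'
import cv2
a=cv2.imread('pics/top0.png')[115:285,120:360]; b=cv2.imread('pics/side0.png')[155:305,220:400]
a=cv2.convertScaleAbs(cv2.resize(a,None,fx=3.3,fy=3.3,interpolation=2),alpha=1.5)
b=cv2.convertScaleAbs(cv2.resize(b,None,fx=4,fy=4,interpolation=2),alpha=1.5)
cv2.imwrite('pics/ct.png',a);cv2.imwrite('pics/cs.png',b)
E
```

```text
(no output)
```

View pics/ct.png

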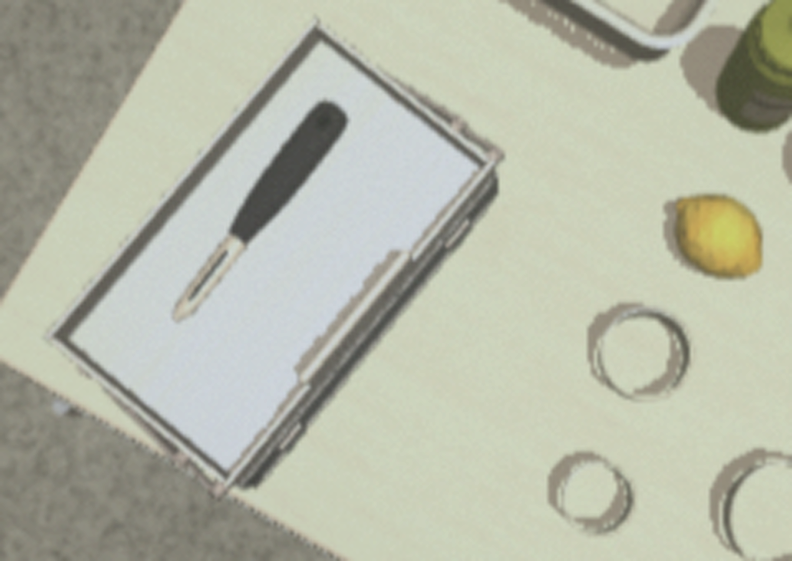

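View pics/cs.png

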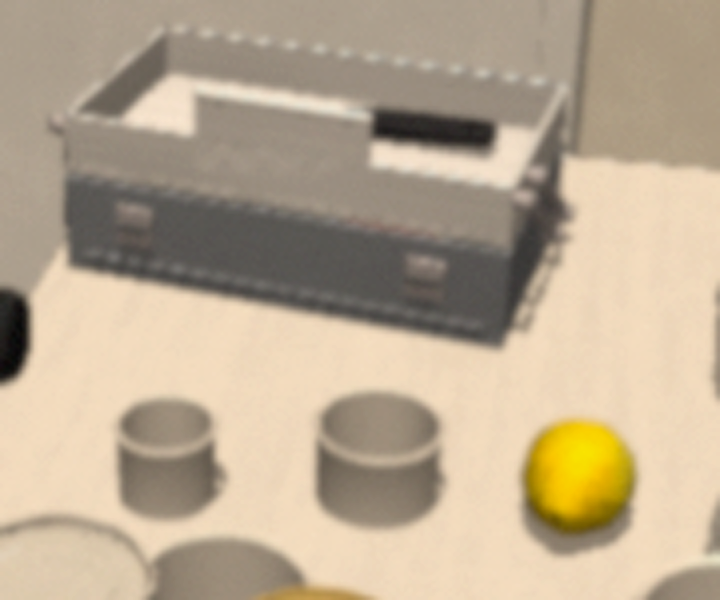

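```bash
cat > m.py <<'E'
from h import *
T=cam('top');S=cam('side')
t=lambda u,v:((u+.5)/3.3-.5+120,(v+.5)/3.3-.5+115)
s=lambda u,v:((u+.5)/4-.5+220,(v+.5)/4-.5+155)
P={'FR':((220,487),(70,118)),'FW':((495,158),(518,185)),'BW':((315,25),(562,90)),'BR':((58,333),(165,30)),
'mid':((642,351),(380,429)),'small':((594,493),(167,427)),'tabW':((404,252),(370,118)),'tabR':((299,378),(197,97))}
for k,(a,b) in P.items():
    X,e=tri(T,t(*a),S,s(*b)); print(k,X.round(4),'gap',round(e,4))
for k,h in(('FR',.098),('FW',.098),('BW',.098),('BR',.098),('mid',.04),('small',.04)):
    print(k,onz(T,t(*P[k][0]),h)[:2].round(4),onz(S,s(*P[k][1]),h)[:2].round(4))
for k,l,r in(('mid',(319,429),(441,429)),('small',(119,427),(215,427))):
    print(k,'dia',np.linalg.norm(onz(S,s(*l),.04)-onz(S,s(*r),.04)))
E
python3 m.py
```

```text
FR [ 0.3463 -0.051   0.0923] gap 0.0028
FW [ 0.5457 -0.2178  0.0981] gap 0.002
BW [ 0.6315 -0.1054  0.0937] gap 0.0017
BR [0.4362 0.0494 0.0968] gap 0.0055
mid [ 0.4309 -0.314   0.0337] gap 0.0019
small [ 0.3374 -0.2815  0.0342] gap 0.0038
tabW [ 0.484  -0.1636  0.1212] gap 0.0015
tabR [ 0.4086 -0.1011  0.1175] gap 0.0022
FR [ 0.345  -0.0517] [ 0.3449 -0.0638]
FW [ 0.5467 -0.2182] [ 0.5447 -0.2176]
BW [ 0.631  -0.1063] [ 0.6255 -0.1141]
BR [0.4387 0.0482] [0.4327 0.0471]
mid [ 0.4313 -0.3137] [ 0.4262 -0.3221]
small [ 0.3394 -0.2816] [ 0.3333 -0.2891]
mid dia 0.05662068433402638
small dia 0.04443683382164726
```

The rows are not in the units I measure in: shifts go in shares of 50 mm and turns go in shares of pi rad. I convert before sending: -0.035 m is -0.7, -0.0214 m is -0.428, 0.116 rad is 0.0369.

```bash
cat >> h.py <<'E'
C=np.array([.490,-.082]);A=np.radians(50.4)
xh=np.array([np.cos(A),np.sin(A)]);yh=np.array([-xh[1],xh[0]])
def kit(P): d=np.asarray(P)[:2]-C; return np.array([d@xh,d@yh,P[2] if len(P)>2 else 0])
def st():
    s=readout.read_state();R=Ro.from_rotvec(s['orientation']).as_matrix()
    print('t',round(s['t'],2),'kit',kit(s['tool_pos']).round(4),'yaw',np.degrees(np.arctan2(R[1,1],R[0,1])).round(2),'F',np.round(s['force'],1),'kitF',round(s['force'][:2]@xh,1),'op',round(s['opening'],4),round(s['gripper_force'],1),'q6',s['q'].round(2))
E
python3 inch.py '[[0.093, 0, 0, 0, 0.0369], [0.093, 0, 0, 0, 0.0369], [0.093, 0, 0, 0, 0.0366], [0.093, -0.4, -0.24, 0, 0], [0.093, -0.7, -0.428, 0, 0], [0.093, -0.7, -0.428, 0, 0], [0.093, -0.7, -0.428, 0, 0], [0.093, -0.7, -0.428, 0, 0], [0.093, -0.7, -0.428, 0, 0], [0.093, -0.7, -0.428, 0, 0], [0.093, -0.7, -0.428, 0, 0], [0.093, -0.7, -0.428, 0, 0], [0.093, -0.7, -0.428, 0, 0], [0.093, -0.7, -0.428, 0, 0], [0.093, -0.7, -0.428, 0, 0]]' | tail -3; python3 -c "
from h import *
st()"
```

```text
force: [-0.7, -0.2, 0.4]
opening: 0.0931
gripper_force: 0.0
t 1.7 kit [0.0666 0.2279 0.2407] yaw 50.43 F [-0.7 -0.2  0.4] kitF -0.6 op 0.0931 0.0 q6 [ 0.17 -0.52  2.06  0.    1.61 -0.71]
```

Converted, -0.035 m is -0.7, -0.03 m is -0.6.

```bash
python3 inch.py '[[0.093, -0.7, -0.428, 0, 0], [0.093, -0.7, -0.428, 0, 0], [0.093, -0.7, -0.428, 0, 0], [0.093, -0.7, -0.428, 0, 0], [0.093, -0.7, -0.428, 0, 0], [0.093, -0.6, -0.372, 0, 0], [0.093, -0.3, -0.16, 0.2, 0], [0.093, 0, 0, 0.6, 0], [0.093, 0, 0, 0.4, 0], [0.093, 0, 0, 0, 0], [0.093, 0, 0, 0, 0]]' | tail -3; python3 -c "
from h import *
st()
c=cam('side','side1.png')
a=c['image'][150:270,220:380,::-1]
cv2.imwrite('pics/s1.png',cv2.convertScaleAbs(cv2.resize(a,None,fx=4,fy=4,interpolation=2),alpha=1.5))"
```

```text
force: [-0.6, 0.2, 0.6]
opening: 0.093
gripper_force: 0.0
t 2.8 kit [-0.0658  0.0092  0.1808] yaw 50.42 F [-0.6  0.2  0.6] kitF -0.2 op 0.093 0.0 q6 [-0.39 -0.22  1.94  0.    1.43 -1.27]
```

View pics/s1.png

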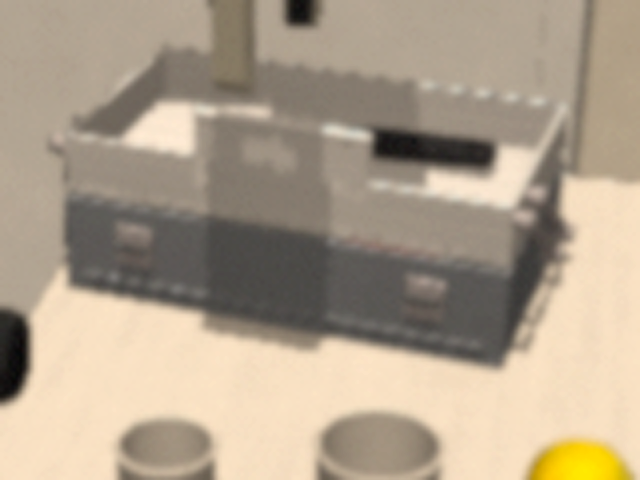

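The picture shows the front finger at crop (233,50) over the tab's left half and the rear finger at (300,10). The tab's top edge runs from (200,108) to (370,132), so the jaws straddle it. I'll descend and close lightly.

Converted, 0.025 m is 0.5, -0.009 m is -0.18.

```bash
python3 inch.py '[[0.093, -0.18, -0.1, 0.4, 0], [0.093, 0, 0, 0.5, 0], [0.093, 0, 0, 0.4, 0], [0.093, 0, 0, 0, 0], [0.03, 0, 0, 0, 0], [0.03, 0, 0, 0, 0], [0.0, 0, 0, 0, 0], [0.0, 0, 0, 0, 0], [0.0, 0, 0, 0, 0], [0.0, 0, 0, 0, 0]]' 20 | tail -3; python3 -c "
from h import *
st()"
```

```text
force: [0.2, -0.5, 0.9]
opening: 0.0499
gripper_force: 0.0
t 3.85 kit [-7.070e-02 -1.000e-04  1.159e-01] yaw 50.42 F [ 0.2 -0.5  0.9] kitF -0.2 op 0.0499 0.0 q6 [-0.41 -0.14  1.99  0.    1.29 -1.29]
```

```bash
python3 inch.py '[[0.0, 0, 0, 0, 0], [0.0, 0, 0, 0, 0], [0.0, 0, 0, 0, 0], [0.0, 0, 0, 0, 0], [0.0, 0, 0, 0, 0], [0.0, 0, 0, 0, 0], [0, 0, 0, 0, 0], [0, 0, 0, 0, 0]]' 20 | tail -3; python3 -c "
from h import *
st()"
```

```text
force: [5.0, 5.6, -2.4]
opening: 0.0064
gripper_force: 20.0
t 4.65 kit [-0.0695  0.      0.1156] yaw 50.45 F [ 5.   5.6 -2.4] kitF 7.5 op 0.0064 20.0 q6 [-0.41 -0.14  1.99  0.    1.29 -1.29]
```

Converted, -0.005 m is -0.1, -0.0048 m is -0.096.

```bash
python3 inch.py '[[0, 0, 0.074, -0.1, 0], [0, 0, 0.08, -0.096, 0], [0, 0, 0.084, -0.092, 0], [0, 0, 0.09, -0.088, 0], [0, 0, 0.094, -0.084, 0]]' 25 | tail -3; python3 -c "
from h import *
st()"
```

```text
force: [5.2, -1.6, -11.8]
opening: 0.0057
gripper_force: 25.0
t 5.15 kit [-0.0497  0.0002  0.1376] yaw 50.42 F [  5.2  -1.6 -11.8] kitF 2.1 op 0.0057 25.0 q6 [-0.36 -0.14  1.95 -0.    1.33 -1.24]
```

Converted, 0.0063 m is 0.126, 0.0062 m is 0.124.

```bash
python3 inch.py '[[0, 0, 0.098, -0.078, 0], [0, 0, 0.102, -0.072, 0], [0, 0, 0.106, -0.068, 0], [0, 0, 0.11, -0.062, 0], [0, 0, 0.112, -0.056, 0], [0, 0, 0.116, -0.05, 0], [0, 0, 0.118, -0.044, 0], [0, 0, 0.12, -0.038, 0], [0, 0, 0.122, -0.032, 0], [0, 0, 0.124, -0.024, 0], [0, 0, 0.124, -0.018, 0], [0, 0, 0.124, -0.012, 0], [0, 0, 0.126, -0.006, 0]]' 25 | tail -3; python3 -c "
from h import *
st()"
```

```text
force: [-5.1, -0.3, -6.9]
opening: 0.0059
gripper_force: 25.0
t 6.45 kit [0.0258 0.0005 0.1668] yaw 50.42 F [-5.1 -0.3 -6.9] kitF -3.5 op 0.0059 25.0 q6 [-0.22 -0.07  1.83  0.    1.38 -1.1 ]
```

Converted, 0.0063 m is 0.126, 0.0062 m is 0.124.

```bash
python3 inch.py '[[0, 0, 0.126, 0, 0], [0, 0, 0.126, 0.008, 0], [0, 0, 0.124, 0.014, 0], [0, 0, 0.124, 0.02, 0], [0, 0, 0.122, 0.028, 0], [0, 0, 0.12, 0.034, 0], [0, 0, 0.12, 0.04, 0], [0, 0, 0.116, 0.046, 0], [0, 0, 0.114, 0.052, 0], [0, 0, 0.112, 0.058, 0], [0, 0, 0.108, 0.064, 0], [0, 0, 0.104, 0.07, 0], [0, 0, 0.1, 0.074, 0], [0, 0, 0.096, 0.08, 0], [0, 0, 0.092, 0.084, 0], [0, 0, 0.088, 0.09, 0], [0, 0, 0.04, 0.048, 0], [0, 0, 0, 0, 0]]' 25 | tail -3; python3 -c "
from h import *
st()"
```

```text
force: [-4.0, 6.9, -5.9]
opening: 0.0059
gripper_force: 25.0
t 8.25 kit [0.1187 0.0011 0.1265] yaw 50.47 F [-4.   6.9 -5.9] kitF 2.7 op 0.0059 25.0 q6 [-0.07  0.12  1.71  0.    1.31 -0.96]
```

Converted, -0.045 m is -0.9, -0.012 m is -0.24.

```bash
python3 inch.py '[[0.06, 0, 0, 0, 0], [0.06, 0, 0, 0, 0], [0.06, 0, 0, 0, 0], [0.093, 0, 0, -0.4, 0], [0.093, 0, 0, -0.8, 0], [0.093, 0, -0.4, -0.4, 0], [0.093, 0, -0.8, 0, 0], [0.093, 0, -0.9, 0, 0], [0.093, 0, -0.9, 0, 0], [0.093, 0, -0.9, 0, 0], [0.093, 0, -0.9, 0, 0], [0.093, 0, -0.9, 0, 0], [0.093, 0, -0.8, 0, 0], [0.093, -0.24, -0.6, 0, 0], [0.093, 0, -0.26, 0.2, 0], [0.093, 0, 0, 0, 0], [0.093, 0, 0, 0, 0]]' 25 | tail -3; python3 -c "
from h import *
st()
a=cam('top','top1.png')['image'][60:280,100:400,::-1]
cv2.imwrite('pics/t1.png',cv2.convertScaleAbs(cv2.resize(a,None,fx=2.6,fy=2.6,interpolation=2),alpha=1.5))
cam('side','side2.png')"
```

```text
force: [-0.4, 0.2, -0.1]
opening: 0.0931
gripper_force: 0.0
t 9.95 kit [-0.2503 -0.0117  0.1957] yaw 50.39 F [-0.4  0.2 -0.1] kitF -0.1 op 0.0931 0.0 q6 [-0.81 -0.29  1.97  0.    1.46 -1.69]
```

View pics/t1.png

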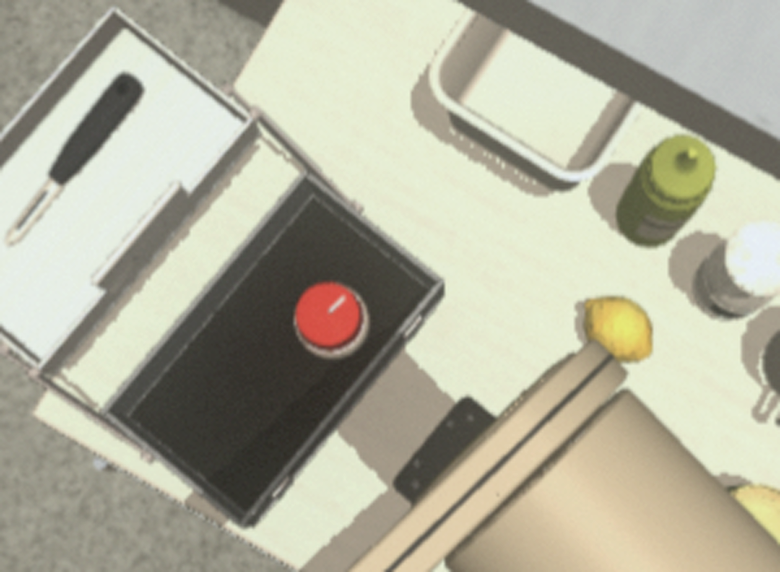

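The tray is open at the left with the peeler in it. The compartment is visible with the red timer at crop (330,318), and the box rim corners are about (310,178), (442,282), (250,522), (112,408).

```bash
python3 - <<'E'
from h import *
T=cam('top');S=cam('side')
p=lambda u,v:((u+.5)/2.6-.5+100,(v+.5)/2.6-.5+60)
ps=[kit(onz(T,p(*u),.06)) for u in((310,178),(442,282),(250,522),(112,408))]
print(np.round(ps,4),np.mean(ps,0).round(4))
def red(c):
    h=cv2.cvtColor(c['image'],cv2.COLOR_RGB2HSV);m=(((h[...,0]<8)|(h[...,0]>172))&(h[...,1]>130)&(h[...,2]>60)).astype(np.uint8)
    n,l,s,ce=cv2.connectedComponentsWithStats(m);i=1+s[1:,4].argmax();print(s[i],ce[i]);return ce[i]
a=red(T);print('timer',kit(onz(T,a,.053)))
b=red(S);X,e=tri(T,a,S,b);print(kit(X),e)
for n,X in(('tab',(.5664+.0,.0105,.133)),):print(proj(T,X)*1-[[100,60]])
E
```

```text
[[ 0.0681 -0.1254  0.06  ]
 [-0.0712 -0.1275  0.06  ]
 [-0.0766  0.121   0.06  ]
 [ 0.0687  0.1218  0.06  ]] [-0.0028 -0.0025  0.06  ]
[214 168  25  26 473] [225.58773784 180.94714588]
timer [-0.01521432 -0.0472184   0.053     ]
[306 198  24  15 297] [317.8013468  205.41077441]
[-0.0139419  -0.04726801  0.04562826] 0.0009121409107943749
[[52.67072805 88.89010851]]
```

Converted, 0.045 m is 0.9, 0.03 m is 0.6.

```bash
python3 inch.py '[[0.093, 0, 0, 0.6, 0], [0.093, 0, 0, 0.9, 0], [0.093, 0, 0, 0.9, 0], [0.093, 0, 0, 0.6, 0], [0.093, 0, 0, 0.32, 0], [0.093, 0, 0, 0, 0], [0.04, 0, 0, 0, 0], [0.03, 0, 0, 0, 0], [0.03, 0, 0, 0, 0], [0.03, 0, 0, 0, 0], [0.03, 0, 0, 0, 0], [0.03, 0, 0, 0, 0], [0.03, 0, 0, 0, 0]]' 20 | tail -3; python3 -c "
from h import *
st()"
```

```text
force: [-1.2, -0.4, 2.4]
opening: 0.0481
gripper_force: 20.0
t 11.45 kit [-0.2511 -0.0124  0.0305] yaw 50.41 F [-1.2 -0.4  2.4] kitF -1.1 op 0.0481 20.0 q6 [-0.81 -0.08  2.11 -0.    1.11 -1.69]
```

Converted, 0.045 m is 0.9, 0.02 m is 0.4.

```bash
python3 inch.py '[[0.03, 0, 0, -0.6, 0], [0.03, 0, 0, -0.8, 0], [0.03, 0, 0.4, -0.6, 0], [0.03, 0.12, 0.8, 0, 0], [0.03, 0.12, 0.9, 0, 0], [0.03, 0.2, 0.9, 0, 0], [0.03, 0.2, 0.9, 0, 0], [0.03, 0, 0.7, 0, 0], [0.03, 0, 0.26, 0, 0], [0.03, 0, 0, 0, 0], [0.03, 0, 0, 0, 0]]' 20 | tail -3; python3 -c "
from h import *
st()"
```

```text
force: [0.6, 0.5, -0.4]
opening: 0.0481
gripper_force: 20.0
t 12.55 kit [-0.0088  0.0201  0.1297] yaw 50.44 F [ 0.6  0.5 -0.4] kitF 0.8 op 0.0481 20.0 q6 [-0.27 -0.13  1.95 -0.    1.32 -1.15]
```

Converted, 0.03 m is 0.6, 0.02 m is 0.4.

```bash
python3 inch.py '[[0.03, 0, 0, 0.6, 0], [0.03, 0, 0, 0.6, 0], [0.03, 0, 0, 0.4, 0], [0.03, 0, 0, 0.18, 0], [0.03, 0, 0, 0.08, 0], [0.03, 0, 0, 0, 0], [0.03, 0, 0, 0, 0]]' 20 | tail -3; python3 -c "
from h import *
st()"
```

```text
force: [-0.6, -0.1, -0.3]
opening: 0.0481
gripper_force: 20.0
t 13.25 kit [-0.0079  0.019   0.0383] yaw 50.39 F [-0.6 -0.1 -0.3] kitF -0.5 op 0.0481 20.0 q6 [-0.27 -0.    2.02 -0.    1.12 -1.15]
```

Converted, -0.04 m is -0.8, -0.036 m is -0.72.

```bash
python3 inch.py '[[0.03, 0, 0, 0.03, 0], [0.068, 0, 0, 0, 0], [0.068, 0, 0, 0, 0], [0.068, 0, 0, 0, 0], [0.068, 0, 0, -0.4, 0], [0.068, 0, 0, -0.8, 0], [0.093, 0, -0.2, -0.6, 0], [0.093, -0.4, -0.7, 0, 0], [0.093, -0.48, -0.8, 0, 0], [0.093, -0.48, -0.8, 0, 0], [0.093, -0.48, -0.8, 0, 0], [0.093, -0.48, -0.72, 0, 0], [0.093, -0.1, -0.14, 0, 0], [0.093, 0, 0, 0, 0], [0.093, 0, 0, 0, 0]]' 20 | tail -3; python3 -c "
from h import *
st()"
```

```text
force: [0.0, 1.0, 0.3]
opening: 0.0933
gripper_force: 0.0
t 14.75 kit [-0.2152 -0.1004  0.1253] yaw 50.42 F [0.  1.  0.3] kitF 0.8 op 0.0933 0.0 q6 [-0.72  0.03  1.81  0.    1.3  -1.6 ]
```

Converted, 0.035 m is 0.7, -0.002 m is -0.04.

```bash
python3 inch.py '[[0.093, -0.04, 0, 0.6, 0], [0.093, 0, 0, 0.7, 0], [0.093, 0, 0, 0.4, 0], [0.093, 0, 0, 0.2, 0], [0.093, 0, 0, 0, 0], [0.05, 0, 0, 0, 0], [0.045, 0, 0, 0, 0], [0.045, 0, 0, 0, 0], [0.045, 0, 0, 0, 0], [0.045, 0, 0, 0, 0], [0.045, 0, 0, 0, 0]]' 20 | tail -3; python3 -c "
from h import *
st()"
```

```text
force: [-0.9, 0.5, 4.9]
opening: 0.0606
gripper_force: 20.0
t 15.85 kit [-0.2161 -0.1037  0.0314] yaw 50.41 F [-0.9  0.5  4.9] kitF -0.2 op 0.0606 20.0 q6 [-0.73  0.16  1.86 -0.    1.12 -1.6 ]
```

Converted, -0.04 m is -0.8, 0.037 m is 0.74.

```bash
python3 inch.py '[[0.045, 0, 0, -0.6, 0], [0.045, 0, 0, -0.8, 0], [0.045, 0.3, 0.4, -0.6, 0], [0.045, 0.6, 0.66, 0, 0], [0.045, 0.68, 0.7, 0, 0], [0.045, 0.68, 0.74, 0, 0], [0.045, 0.68, 0.74, 0, 0], [0.045, 0.6, 0.68, 0, 0], [0.045, 0.18, 0.24, 0, 0], [0.045, 0, 0, 0, 0], [0.045, 0, 0, 0, 0]]' 20 | tail -3; python3 -c "
from h import *
st()"
```

```text
force: [0.4, -0.4, -0.7]
opening: 0.0603
gripper_force: 20.0
t 16.95 kit [-0.0084  0.0826  0.1306] yaw 50.49 F [ 0.4 -0.4 -0.7] kitF -0.1 op 0.0603 20.0 q6 [-0.21 -0.29  2.09 -0.    1.34 -1.09]
```

Converted, 0.03 m is 0.6, 0.02 m is 0.4.

```bash
python3 inch.py '[[0.045, 0, 0, 0.6, 0], [0.045, 0, 0, 0.6, 0], [0.045, 0, 0, 0.4, 0], [0.045, 0, 0, 0.18, 0], [0.045, 0, 0, 0.1, 0], [0.045, 0, 0, 0, 0], [0.045, 0, 0, 0, 0]]' 20 | tail -3; python3 -c "
from h import *
st()"
```

```text
force: [0.1, -0.6, -0.2]
opening: 0.0605
gripper_force: 20.0
t 17.65 kit [-0.0083  0.0816  0.0375] yaw 50.38 F [ 0.1 -0.6 -0.2] kitF -0.3 op 0.0605 20.0 q6 [-0.21 -0.15  2.16 -0.    1.13 -1.09]
```

Converted, -0.045 m is -0.9, -0.01 m is -0.2.

```bash
python3 inch.py '[[0.08, 0, 0, 0.02, 0], [0.08, 0, 0, 0, 0], [0.08, 0, 0, 0, 0], [0.08, 0, 0, 0, 0], [0.08, 0, 0, -0.4, 0], [0.08, 0, 0, -0.8, 0], [0.08, 0, 0, -0.9, 0], [0.08, -0.2, -0.6, -0.9, 0], [0.08, -0.28, -0.8, -0.2, 0], [0.08, -0.28, -0.8, 0, 0], [0.08, -0.28, -0.8, 0, 0], [0.08, -0.28, -0.8, 0, 0], [0.08, -0.28, -0.8, 0, 0], [0.08, 0, -0.2, 0, 0], [0.08, 0, 0, 0, 0]]' 20 | tail -3; python3 -c "
from h import *
st()
a=cam('top','top2.png')['image'][60:280,100:400,::-1]
cv2.imwrite('pics/t2.png',cv2.convertScaleAbs(cv2.resize(a,None,fx=2.6,fy=2.6,interpolation=2),alpha=1.8))"
```

```text
force: [0.3, 0.3, -0.5]
opening: 0.0805
gripper_force: 0.0
t 19.15 kit [-0.2467  0.0036  0.1915] yaw 50.24 F [ 0.3  0.3 -0.5] kitF 0.4 op 0.0805 0.0 q6 [-0.81 -0.33  2.01  0.    1.46 -1.68]
```

View pics/t2.png

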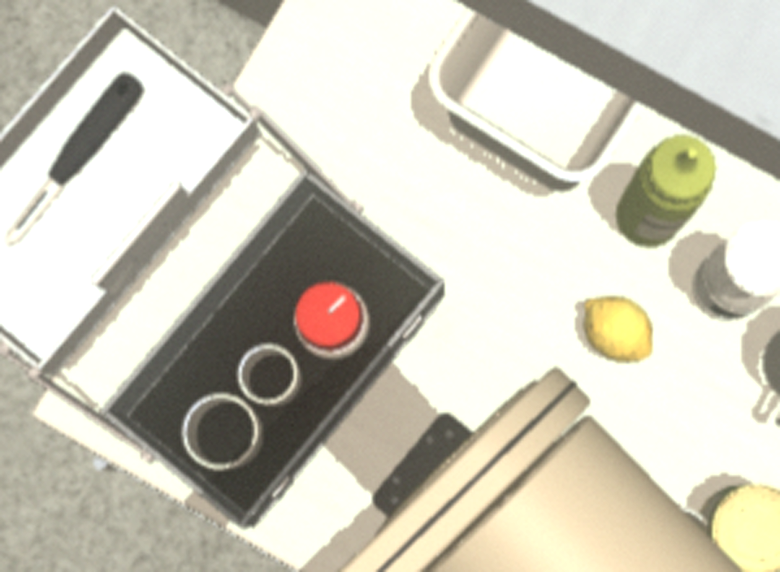

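Both rings stand flat, mid at (221,431) and small at (269,373). The timer is unmoved at (330,315) and the peeler is in the tray. Next I go back to the tab.

Converted, 0.045 m is 0.9, 0.04 m is 0.8, 0.003 rad is 0.001.

```bash
python3 inch.py '[[0.08, 0, 0.4, -0.3, 0], [0.08, 0, 0.8, 0, 0.001], [0.08, 0, 0.9, 0, 0], [0.08, 0, 0.9, 0, 0], [0.08, 0, 0.9, 0, 0], [0.08, 0, 0.9, 0, 0], [0.08, 0, 0.9, 0, 0], [0.08, -0.08, 0.9, 0, 0], [0.08, 0, 0.6, 0, 0], [0.08, 0, 0.14, 0, 0], [0.08, 0, 0, 0.6, 0], [0.08, 0, 0, 0.6, 0], [0.08, 0, 0, 0.3, 0], [0.08, 0, 0, 0, 0], [0.08, 0, 0, 0, 0]]' 20 | tail -3; python3 -c "
from h import *
st()"
```

```text
force: [-0.2, 0.2, -0.0]
opening: 0.0802
gripper_force: 0.0
t 20.7 kit [ 0.1216 -0.0012  0.1324] yaw 50.26 F [-0.2  0.2 -0. ] kitF 0.0 op 0.0802 0.0 q6 [-0.07  0.12  1.7   0.    1.32 -0.95]
```

Converted, 0.0085 m is 0.17, -0.001 m is -0.02, 0.002 rad is 0.0006.

```bash
python3 inch.py '[[0.08, 0, -0.02, 0.17, 0.0006], [0.03, 0, 0, 0, 0], [0.02, 0, 0, 0, 0], [0, 0, 0, 0, 0], [0, 0, 0, 0, 0], [0, 0, 0, 0, 0], [0, 0, 0, 0, 0], [0, 0, 0, 0, 0], [0, 0, 0, 0, 0], [0, 0, 0, 0, 0], [0, 0, 0, 0, 0], [0, 0, 0, 0, 0]]' 25 | tail -3; python3 -c "
from h import *
st()"
```

```text
force: [2.9, 1.7, -0.9]
opening: 0.0058
gripper_force: 25.0
t 21.9 kit [ 0.1208 -0.0013  0.1231] yaw 50.15 F [ 2.9  1.7 -0.9] kitF 3.2 op 0.0058 25.0 q6 [-0.07  0.13  1.71  0.    1.3  -0.95]
```

Converted, -0.0063 m is -0.126, -0.0062 m is -0.124.

```bash
python3 inch.py '[[0, 0, -0.084, -0.094, 0], [0, 0, -0.088, -0.09, 0], [0, 0, -0.092, -0.084, 0], [0, 0, -0.096, -0.08, 0], [0, 0, -0.1, -0.074, 0], [0, 0, -0.104, -0.07, 0], [0, 0, -0.108, -0.064, 0], [0, 0, -0.112, -0.058, 0], [0, 0, -0.114, -0.052, 0], [0, 0, -0.116, -0.046, 0], [0, 0, -0.12, -0.04, 0], [0, 0, -0.12, -0.034, 0], [0, 0, -0.122, -0.028, 0], [0, 0, -0.124, -0.02, 0], [0, 0, -0.124, -0.014, 0], [0, 0, -0.126, -0.008, 0], [0, 0, -0.126, 0, 0]]' 25 | tail -3; python3 -c "
from h import *
st()"
```

```text
force: [8.1, -1.0, -5.3]
opening: 0.0059
gripper_force: 25.0
t 23.6 kit [ 0.0266 -0.0018  0.1659] yaw 50.14 F [ 8.1 -1.  -5.3] kitF 4.4 op 0.0059 25.0 q6 [-0.22 -0.06  1.82 -0.    1.38 -1.1 ]
```

Converted, -0.0063 m is -0.126, -0.0062 m is -0.124.

```bash
python3 inch.py '[[0, 0, -0.126, 0.006, 0], [0, 0, -0.124, 0.012, 0], [0, 0, -0.124, 0.018, 0], [0, 0, -0.124, 0.024, 0], [0, 0, -0.122, 0.032, 0], [0, 0, -0.12, 0.038, 0], [0, 0, -0.118, 0.044, 0], [0, 0, -0.116, 0.05, 0], [0, 0, -0.112, 0.056, 0], [0, 0, -0.11, 0.062, 0], [0, 0, -0.106, 0.068, 0], [0, 0, -0.102, 0.072, 0], [0, 0, -0.098, 0.078, 0], [0, 0, -0.094, 0.084, 0], [0, 0, -0.046, 0.044, 0], [0, 0, -0.044, 0.044, 0], [0, 0, -0.042, 0.046, 0], [0, 0, 0, 0, 0]]' 25 | tail -3; python3 -c "
from h import *
st()"
```

```text
force: [11.2, -3.5, -9.3]
opening: 0.0059
gripper_force: 25.0
t 25.4 kit [-0.0594 -0.0022  0.1272] yaw 50.13 F [11.2 -3.5 -9.3] kitF 4.5 op 0.0059 25.0 q6 [-0.39 -0.14  1.97  0.    1.31 -1.26]
```

Converted, -0.0014 m is -0.028, -0.0013 m is -0.026.

```bash
python3 inch.py '[[0, 0, -0.028, 0.028, 0], [0, 0, -0.028, 0.028, 0], [0, 0, -0.028, 0.028, 0], [0, 0, -0.026, 0.028, 0], [0, 0, -0.024, 0.028, 0], [0, 0, -0.02, 0.024, 0], [0, 0, -0.016, 0.02, 0], [0, 0, -0.014, 0.016, 0], [0, 0, -0.008, 0.012, 0], [0, 0, 0, 0, 0], [0, 0, 0, 0, 0], [0, 0, 0, 0, 0]]' 25 | tail -3; python3 -c "
from h import *
st()"
```

```text
force: [15.6, 0.5, -9.2]
opening: 0.0059
gripper_force: 25.0
t 26.6 kit [-0.068  -0.0023  0.1168] yaw 50.15 F [15.6  0.5 -9.2] kitF 10.3 op 0.0059 25.0 q6 [-0.4  -0.14  1.99  0.    1.29 -1.28]
```

Nearly home, about 1 mm up. I'll release, wait for it to sink, back off and measure.

```bash
python3 inch.py '[[0.04, 0, 0, 0, 0], [0.04, 0, 0, 0, 0], [0.05, 0, 0, 0, 0], [0.05, 0, 0, 0, 0], [0.05, 0, 0, -0.4, 0], [0.05, 0, 0, -0.6, 0], [0.05, 0, 0, -0.6, 0], [0.05, 0, 0, 0, 0], [0.05, 0, 0, 0, 0], [0, 0, 0, 0, 0], [0, 0, 0, 0, 0], [0, 0, 0, 0, 0], [0, 0, 0, 0, 0], [0, 0, 0, 0, 0], [0, 0, 0, 0, 0], [0, 0, 0, 0, 0], [0, 0, 0, 0, 0], [0, 0, 0, 0, 0]]' 25 | tail -3; python3 -c "
from h import *
st()
c=cam('side','side3.png')
a=c['image'][150:270,220:380,::-1]
b=cv2.imread('pics/side0.png')[150:270,220:380]
f=lambda a:cv2.convertScaleAbs(cv2.resize(a,None,fx=2.5,fy=2.5,interpolation=2),alpha=1.6)
cv2.imwrite('pics/s3.png',np.hstack([f(b),f(a)]))"
```

```text
force: [0.3, -0.6, -0.4]
opening: 0.0007
gripper_force: 0.0
t 28.4 kit [-0.0694 -0.0005  0.1964] yaw 50.14 F [ 0.3 -0.6 -0.4] kitF -0.3 op 0.0007 0.0 q6 [-0.41 -0.21  1.9   0.    1.45 -1.28]
```

View pics/s3.png

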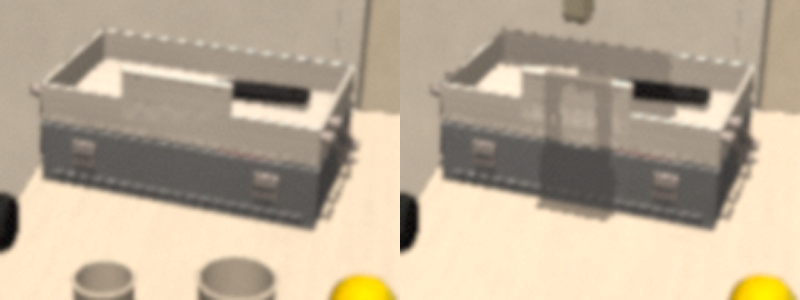

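The view matches the starting one: rim and tab lie at the same pixels, and the peeler is in the tray. I'll confirm with a light press on the tab's top using the closed fingers.

Converted, 0.025 m is 0.5, 0.02 m is 0.4.

```bash
python3 inch.py '[[0, 0, 0, 0.5, 0], [0, 0, 0, 0.4, 0], [0, 0, 0, 0.02, 0], [0, 0, 0, 0.02, 0], [0, 0, 0, 0.02, 0], [0, 0, 0, 0.02, 0], [0, 0, 0, 0.02, 0], [0, 0, 0, 0, 0]]' 25 | tail -3; python3 -c "
from h import *
st()"
```

```text
force: [-0.2, 0.2, 0.9]
opening: 0.0006
gripper_force: 0.0
t 29.25 kit [-0.0694 -0.0007  0.1467] yaw 50.14 F [-0.2  0.2  0.9] kitF 0.0 op 0.0006 0.0 q6 [-0.41 -0.17  1.96 -0.    1.35 -1.28]
```

Converted, 0.0007 m is 0.014.

```bash
python3 inch.py '[[0, 0, 0, 0.014, 0], [0, 0, 0, 0.014, 0], [0, 0, 0, 0.014, 0], [0, 0, 0, 0, 0], [0, 0, 0, 0, 0]]' 25 | tail -3; python3 -c "
from h import *
st()"
```

```text
force: [-2.4, 1.5, 7.0]
opening: 0.0003
gripper_force: 3.6
t 29.75 kit [-0.0694 -0.0007  0.1451] yaw 50.13 F [-2.4  1.5  7. ] kitF -0.4 op 0.0003 3.6 q6 [-0.41 -0.17  1.96 -0.    1.35 -1.28]
```

Converted, 0.0007 m is 0.014, 0.0005 m is 0.01.

```bash
python3 inch.py '[[0, 0, 0, 0.014, 0], [0, 0, 0, 0.01, 0], [0, 0, 0, 0, 0], [0, 0, 0, 0, 0], [0, 0, 0, 0, 0]]' 25 | tail -3; python3 -c "
from h import *
st()"; python3 inch.py '[[0, 0, 0, -0.4, 0], [0, 0, 0, -0.8, 0], [0, 0, 0, -0.8, 0], [0, 0, -0.8, 0, 0], [0, 0, -0.8, 0, 0], [0, 0, -0.9, 0, 0], [0, 0, -0.9, 0, 0], [0, 0, 0, 0, 0], [0, 0, 0, 0, 0], [0, 0, 0, 0, 0], [0, 0, 0, 0, 0], [0, 0, 0, 0, 0], [0, 0, 0, 0, 0], [0, 0, 0, 0, 0], [0, 0, 0, 0, 0]]' 25 | tail -3; python3 -c "
from h import *
st()
a=cam('top','top3.png')['image'][60:280,100:400,::-1]
cv2.imwrite('pics/t3.png',cv2.convertScaleAbs(cv2.resize(a,None,fx=2.6,fy=2.6,interpolation=2),alpha=1.5))"
```

```text
force: [-7.6, 2.8, 15.6]
opening: 0.0002
gripper_force: 7.8
t 30.25 kit [-0.0694 -0.0008  0.1449] yaw 50.14 F [-7.6  2.8 15.6] kitF -2.7 op 0.0002 7.8 q6 [-0.41 -0.17  1.96 -0.    1.35 -1.28]
force: [0.0, 0.4, 1.0]
opening: 0.0006
gripper_force: 0.0
t 31.75 kit [-0.2392  0.0003  0.243 ] yaw 50.17 F [0.  0.4 1. ] kitF 0.3 op 0.0006 0.0 q6 [-0.79 -0.35  1.93 -0.    1.56 -1.66]
```

View pics/t3.png

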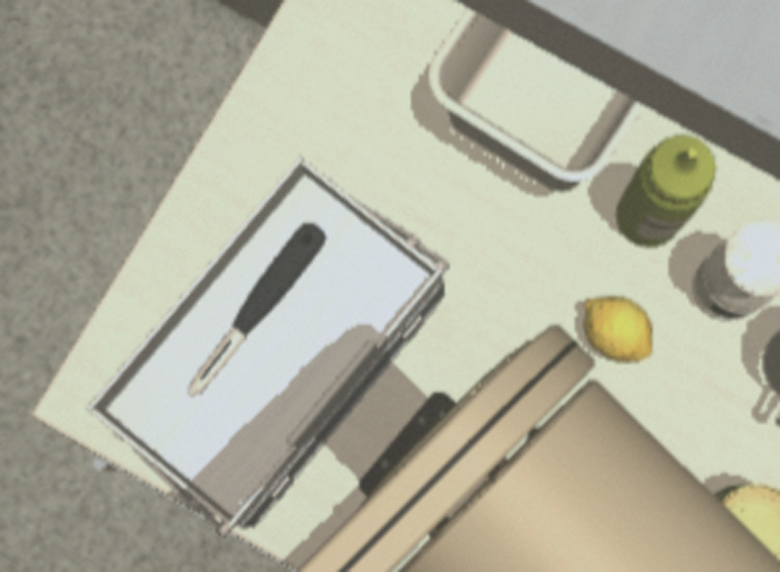

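The tray is closed, with corners at (303,162), (440,268), (228,528), (95,405). It stopped rigidly under the press, the peeler is in place and the lemon is untouched. Handing in.

```bash
python3 -c "
from plant import robot, eyes, readout
print(robot.close_job())"
```

```text
the job is handed in; nothing more can be done
None
```

The job is handed in at about 32 s: the middle and smallest rings stand beside the timer in the compartment, the tray is fully home with the peeler in it, and I never touched the biggest ring or the lemon; the hand-in returned no verdict.

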